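# Latch the loaded drill-jig slide at its mid stop

## Robot

A 7-joint arm with a two-finger parallel gripper is mounted at the origin on the work surface. World frame = base frame: x ahead of the robot, y to its left, z up, the work surface at z = 0. Lengths are in m, angles in rad, forces in N, time in s.
With the tool pointing down it reaches from about 0.35 to 0.9 m from the base axis. Payload 19.9 kg.
Tool frame: the origin (TCP) lies between the finger pads; the fingertips stand 19 mm ahead of it and the grasp point (between the pads) is the TCP; z points along the fingers, y is the direction in which the jaws open and shut (so a half turn about z gives the same grasp; the last joint's range is limited). The gripper opens to 94 mm and grips with 3 to 60 N. Pads are 16 mm wide; open, the fingers measure 119 mm over their backs; the gripper's body (75 mm by 177 mm) begins 78 mm behind the grasp point.
Start: joints at [-1.175, 0.417, -0.01, 1.614, 0.005, 1.111, -0.053], TCP at [0.265, 0.566, 0.204] pointing down, gripper open.
Joint ranges: [-2.81, 2.81], [-0.39, 2.02], [-1.27, 1.25], [0.06, 2.57], [-1.19, 4.33], [0.19, 2], [-2.82, 2.82]. Speed limits (rad/s): [1.89, 1.89, 2.39, 2.39, 3.01, 3.01, 3.01].

## Interface

Orientations are given as a 3x3 rotation matrix whose columns are the frame's x, y, z axes.
In Python, from rig import robot gives the robot as it stands. Calls block until the motion is done:
- robot.move_ptp(position, orientation): joint-space move of the TCP to a pose.
- robot.move_linear(position, velocity=0.15, frame=None, threshold=None): straight line of the TCP; frame=None keeps the orientation; velocity is the mean speed in m/s. With threshold (N) it stops when the force on the tool has changed by that much, and returns True; else False.
- robot.goto_joints(angles): joint-space move.
- robot.gripper_to(opening): finger opening in m; the grip force is fixed at half the most; returns when the fingers have stopped.
- robot.pause(seconds).
- robot.ik(position, orientation): joint angles nearest the present ones, or None.
- robot.get_state(): the state.
- robot.grab_frame(name): name is "scene" or "top" or "wrist"; returns the picture (420x560x3 uint8, red, green, blue); there is no depth.
- robot.camera_info(name): a dict with "fx", "fy", "cx", "cy" (pixels), "dist" ([k1, k2, p1, p2, k3] as OpenCV has them; the pictures are not rectified), "rvec" (rotation vector, rad) and "tvec" (3), from world to camera coordinates, as OpenCV has them. Camera axes: x right, y down, z forward; pixel columns grow to the right and rows downward; lengths in m; the calibration is good to about 2 mm. A picture is of the moment at which its call begins: read the wrist's pose just before it. camera_info takes no time and is no camera call; for the wrist camera it gives the pose at the moment of the call.
A pose or a line that the arm cannot do raises robot.PlanningError and nothing moves.
- robot.sign_off(): hands the job in, once; it reports no verdict.
The state is a dict: "time": time; "qpos": joint angles; "joint_vel": joint speeds; "effort": joint torques, N m; "ee_pos": TCP position; "tool_rot": TCP orientation; "force": force on the tool from outside, world axes, zero at the start; "moment": the same for the moment, N m; "opening": finger opening in m.
Only numpy, scipy, OpenCV 4.12 (cv2) and the standard library are available. Lean on these libraries where they do the work, as an engineer would, in place of code of your own. Each camera call takes 0.05 s, during which the arm holds its last target. There are 200 camera calls.

## Task

Two identical drilling jigs stand on the bench, each with a spring-loaded slide. On the one that has a steel bushing in its slide's nest, push the slide's upright plate with a fingertip, away from you along its guide until the stop pin has dropped behind the slide's tooth, then let the slide come back by itself so that it rests latched against the pin at half travel, the bushing under the bridge. Do not touch or lift the bushing or the stop pin, and leave the empty jig and everything else on the bench where it is.

Things in the scene. Friction and masses are not known exactly. Their poses are not given: they have to be found in the camera images.
- work_fix: the loaded drilling jig, fixed to the bench: aluminium base 260 x 136 x 14 mm, origin at the centre of its underside, at bench height. Its x axis is the push direction of its slide (turned up to 26 degrees from straight away from the robot), y to the left of that, z up. A bridge 22 mm wide (along x), its top 64 mm above the bench, 68 mm over its drill bush, crosses over the slide at x = 0. Apart from the stop pin nothing is higher than 85 mm
- work_slide (a joint): travel (m) of the loaded jig's slide along the jig's +x: 0 at home, 0.070 at the end stop, 0.035 when latched at mid position. A spring always pushes it back towards 0, with 4 N at home, 6.8 N at mid and 9.6 N at the end; raising the pin adds about 2 N between 0.006 and 0.032. The pin drops behind the tooth once the slide is past 0.036; push to about 0.050 and let go. Let go before the pin has dropped, and it returns to 0. Its return is damped, about 0.15 m/s
- work_push (a point): centre of the near face of the loaded slide's upright steel push plate (face looks to the jig's -x, at home 110 mm before the jig's origin). The face is 60 mm wide (y) and reaches from 30 to 85 mm above the bench, this point being 65 mm above it; the plate is 8 mm thick with a sloping back. It moves with the slide. In front of the plate there is only the base, 14 mm high
- work_pin: the loaded jig's captive stop pin, upright through the bridge at x = 0, y = 34 mm in the jig's frame: 8 mm steel pin with a dark round head, 18 mm diameter and 12 mm high. Origin at its lower tip, 30 mm above the bench when down, about 40 mm when it rides on the tooth; its head's top is 54 mm above that. It moves by itself under a light spring; not to be touched
- work_nest (a point): centre of the floor of the nest (a square pocket, 49 mm inside, rim 8 mm high) on the loaded slide, 30 mm above the bench; moves with the slide; at home 35 mm before the jig's origin, at mid position right under the drill bush
- bushing: loose plain steel bushing, 44 mm outer and 20 mm inner diameter, 20 mm high, 0.19 kg, standing in the nest of the loaded slide; origin at the centre of its underside, z up
- idle_fix: the empty jig, the same in every way but with nothing in its nest; to be left alone. The two jigs stand side by side and may be either way round
- idle_slide (a joint): travel (m) of the empty jig's slide; 0 at home, where it stays
- spare: spare steel bushing standing on the bench between the robot and the jigs, same size as the other; origin at the centre of its underside
- bracket: small U-shaped aluminium bracket on the bench, 50 x 40 x 34 mm; origin at the centre of its underside
- bolt: short bolt standing on its head on the bench, 20 mm wide, 35 mm high; origin at the centre of its underside
- driver: screwdriver with black handle lying on the bench, 200 mm long; origin under its middle
- tray: open red parts tray, 160 x 100 x 45 mm, on the left of the bench; origin at the centre of its underside
- can: grey can, 60 mm diameter, 100 mm high, at the left of the bench; origin at the centre of its underside
Mind the look-alikes: they are no part of the job. Leave any orange look-alike of the bushing alone.

How it is judged:
On the way, in this order (a step that is already met when the one before it is completed fails the run):
1. the loaded slide is pushed past the stop pin (value of joint work_slide above 0.037 m), for 0.05 s.
2. released, the slide has come back against the dropped pin at mid position (value of joint work_slide between 0.0315 and 0.0365 m and height (world z) of work_pin below 0.033 m and contact force between work_fix and the fingers below 0.2 N), for 0.2 s.
At the end, for the whole second after the job is handed in: The loaded slide rests latched at mid position (0.0315 to 0.0365 m), its stop pin down (within 3 mm), the bushing upright and still in its nest (within 6 mm of its centre and 3 mm of its floor), the empty jig's slide at home (within 3 mm) (value of joint work_slide between 0.0315 and 0.0365 m and velocity of joint work_slide below 0.01 m/s and height (world z) of work_pin below 0.033 m and horizontal distance between bushing and work_nest below 0.006 m and z of bushing in the frame of work_nest below 0.003 m and angle between bushing's own z axis and vertical below 0.1 rad and linear speed of bushing below 0.01 m/s and value of joint idle_slide below 0.003 m); the robot touches nothing.
It fails at once if the bushing is touched by the robot (contact force between bushing and the fingers above 0.5 N or contact force between bushing and the arm above 0.5 N).
It fails at once if the bushing is lifted or leaves its nest (z of bushing in the frame of work_nest above 0.006 m or horizontal distance between bushing and work_nest above 0.01 m).
It fails at once if the stop pin is touched by the robot or pulled up (contact force between work_pin and the fingers above 0.5 N or contact force between work_pin and the arm above 0.5 N or height (world z) of work_pin above 0.0435 m).
It fails at once if the empty jig's slide is pushed (value of joint idle_slide above 0.006 m).
It fails at once if another thing on the bench is shifted or lifted (distance of any of spare, bracket, bolt, driver, tray, can from where it was at the start of the episode above 0.02 m).
It also fails if it takes over 35 s, if anything falls off the work surface, if the arm or the gripper's body presses on something with over 40 N, if the wrist force passes 120 N, or if a joint passes its speed limit or range.

## Working session

There is one attempt and no reset: what is moved stays moved. The work goes in short steps, each a Python script; the robot and the scene stay as the last script left them, time stands still between calls to the robot, and variables do not carry over. Pictures are saved under pics/ and viewed, about 8 in all and at most 12, crops included, and the job is handed in when it is done.

```bash
mkdir -p pics; ls
python3 - <<'E'
from rig import robot
import cv2
for n in("scene","top"):
    cv2.imwrite(f"pics/{n}0.png",robot.grab_frame(n)[:,:,::-1]); print(n,robot.camera_info(n))
s=robot.get_state();print(s['time'],s['ee_pos'],s['opening'])
E
```

```text
pics
scene {'fx': 476.8723663416378, 'fy': 476.8723663416378, 'cx': 285.39519236572556, 'cy': 202.31247309686083, 'dist': array([-0.12017897,  0.        ,  0.        ,  0.        ,  0.        ]), 'rvec': array([ 1.41865423,  1.99016534, -0.98704295]), 'tvec': array([ 0.16464939, -0.23478699,  1.64248216])}
top {'fx': 412.4151738765383, 'fy': 412.4151738765383, 'cx': 280.4572800496569, 'cy': 215.6551131748222, 'dist': array([0.03749939, 0.        , 0.        , 0.        , 0.        ]), 'rvec': array([ 2.1993305 , -2.13616224,  0.10790607]), 'tvec': array([-0.00328486,  0.50520454,  1.1448272 ])}
0.1 [0.26480889 0.5657867  0.20381083] 0.09381593940048623
```

View pics/scene0.png

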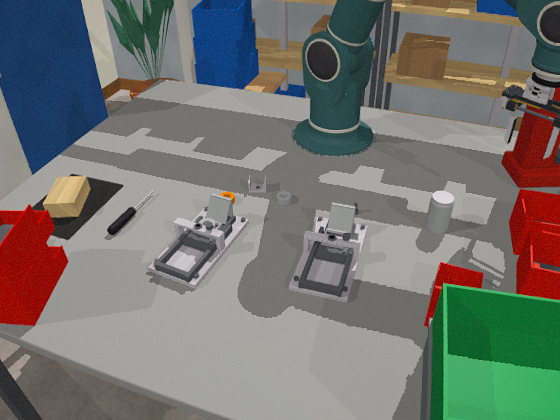

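View pics/top0.png

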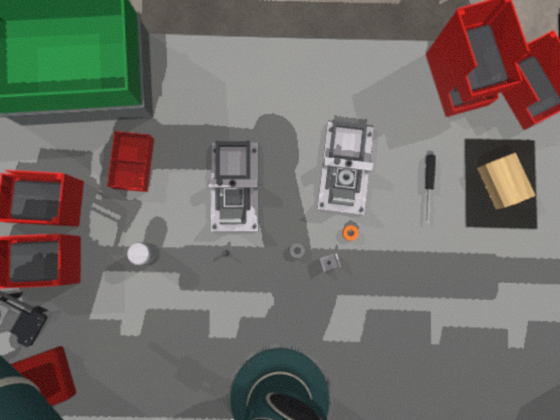

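The top view shows robot +x pointing up. The left jig is at (234,186) and its nest at (233,197) looks empty. The right jig is at (346,165) with a ring in its nest at (346,177). Things that could be mistaken for the bushing: the spare at (297,251), an orange ring at (351,233), and the drill bush on each bridge. I'll check with a close crop.

Run:
```python
import cv2
a=cv2.imread("pics/top0.png")[105:275,195:395]
cv2.imwrite("pics/crop0.png",cv2.resize(a,None,fx=3.5,fy=3.5,interpolation=cv2.INTER_CUBIC))
```

```text
(no output)
```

View pics/crop0.png

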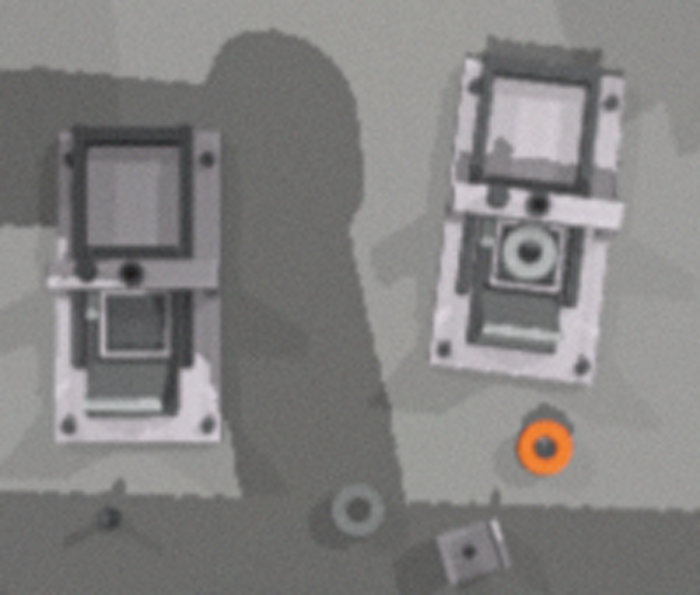

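The loaded jig is the right one: its steel ring sits in the nest at crop (530,250). The left nest is empty. Next I'll fit the pose from the base corners.

```bash
cat > h.py <<'E'
import numpy as np, cv2
from scipy.optimize import least_squares
from rig import robot
def proj(n,P):
    c=robot.camera_info(n); K=np.array([[c['fx'],0,c['cx']],[0,c['fy'],c['cy']],[0,0,1]])
    return cv2.projectPoints(np.array(P,float),c['rvec'],c['tvec'],K,c['dist'])[0][:,0]
def jig(p,P):
    P=np.array(P,float); c,s=np.cos(p[2]),np.sin(p[2])
    return P@np.array([[c,s,0],[-s,c,0],[0,0,1]])+[p[0],p[1],0]
MODEL=[[-.13,.068,.014],[-.13,-.068,.014],[.13,.068,.014],[.13,-.068,.014],[-.035,0,.05],[0,0,.068]]
E
python3 - <<'E'
from h import *
px=np.array([[430,363],[590,384],[466,55],[625,70],[530,252],[539,204]])/3.5+[195,105]
f=lambda p:(proj("top",jig(p,MODEL))-px).ravel()
r=least_squares(f,[.6,-.15,0],loss='soft_l1'); print(r.x,r.fun.reshape(-1,2).round(1))
p=r.x
np.save("p.npy",p)
for n in("top","scene"):
    im=cv2.imread(f"pics/{n}0.png")
    pts=jig(p,MODEL+[[-.11,.03,.085],[-.11,-.03,.085],[-.11,.03,.03],[-.11,-.03,.03],[0,.034,.084]])
    q=proj(n,pts); c=q.mean(0).astype(int)
    x0,y0=c[0]-70,c[1]-60
    im=cv2.resize(im[y0:y0+120,x0:x0+140],None,fx=4,fy=4,interpolation=cv2.INTER_CUBIC)
    for u in q: cv2.circle(im,tuple(((u-[x0,y0])*4+1.5).astype(int)),3,(0,0,255),1)
    cv2.imwrite(f"pics/fit_{n}.png",im)
a,b=[cv2.imread(f"pics/fit_{n}.png") for n in("top","scene")]
cv2.imwrite("pics/fit.png",cv2.resize(np.hstack([a,b]),(800,343)))
print(jig(p,[[-.11,0,.065]]),robot.get_state()['tool_rot'].round(2) if hasattr(robot.get_state()['tool_rot'],'round') else robot.get_state()['tool_rot'])
E
```

```text
[ 0.6527543  -0.17369205 -0.09582905] [[-0.6 -0.2]
 [ 0.9 -0.3]
 [-0.5  0.3]
 [ 0.4  1.6]
 [ 0.  -0.4]
 [-0.1 -0.3]]
[[ 0.54325899 -0.16316698  0.065     ]] [[-0.91  0.42 -0.  ]
 [ 0.42  0.91 -0.  ]
 [-0.   -0.   -1.  ]]
```

View pics/fit.png

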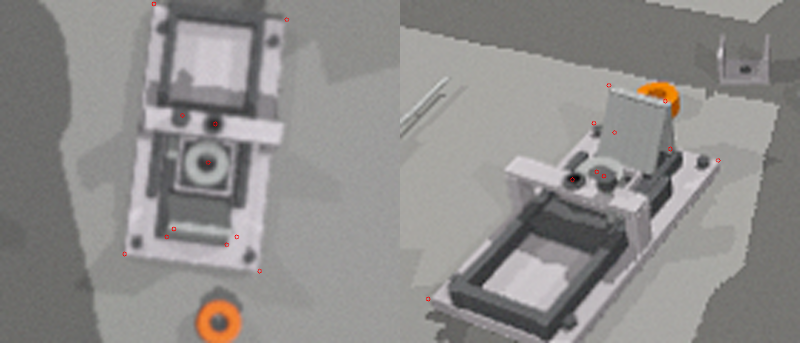

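The overlay agrees in both views: corners, bushing, drill bush and plate all within about 1 px. The orange ring is in front of the base, so I'll keep the fingertip at 50 mm or higher. Now the approach.

Run:
```python
from h import *
p=np.load("p.npy"); c,s=np.cos(p[2]),np.sin(p[2])
R1=np.array([[c,s,0],[s,-c,0],[0,0,-1.]]); R2=R1@np.diag([-1,-1,1])
robot.gripper_to(0.0)
P=lambda x,z:jig(p,[[x,0,z]])[0]
q0=np.array(robot.get_state()['qpos'])
R=min([R for R in(R1,R2) if robot.ik(P(-.15,.2),R) is not None],key=lambda R:np.abs(np.array(robot.ik(P(-.15,.2),R))-q0).max())
np.save("R.npy",R)
robot.move_ptp(P(-.15,.2),R)
robot.move_linear(P(-.15,.07),velocity=.15)
st=robot.get_state();print(st['time'],st['ee_pos'],P(-.15,.07),st['opening'],np.round(st['force'],2),np.round(st['qpos'],2))
cv2.imwrite("pics/top1.png",cv2.resize(robot.grab_frame("top")[100:280,260:440,::-1],None,fx=3,fy=3,interpolation=cv2.INTER_CUBIC))
```

```text
5.225 [ 0.50386964 -0.15954957  0.07069566] [ 0.50344251 -0.15933968  0.07      ] 0.0007193887466303763 [ 0.95 -0.14  0.07] [-0.41  0.57  0.84  1.99 -0.57  0.84 -0.92]
```

Run:
```python
from h import *
cv2.imwrite("pics/scene1.png",cv2.resize(robot.grab_frame("scene")[140:300,120:320,::-1],None,fx=3.5,fy=3.5,interpolation=cv2.INTER_CUBIC))
```

```text
(no output)
```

View pics/scene1.png

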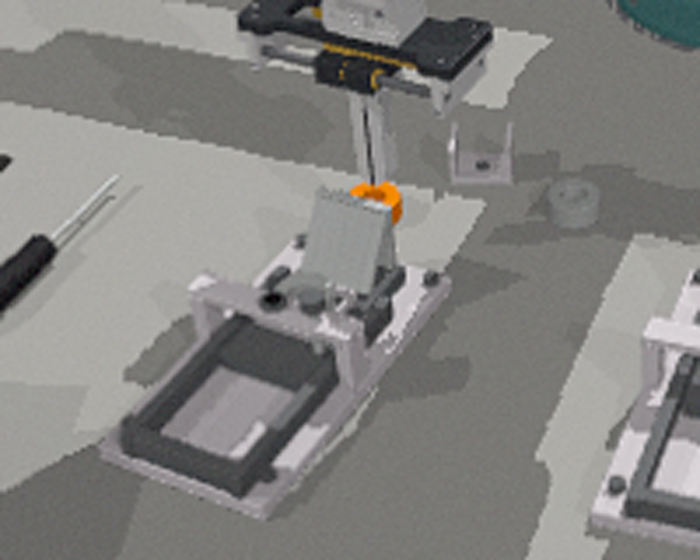

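The closed fingertips at crop (372,170) are lined up behind the plate at (350,240), and everything else is where it was. Next: touch with a force threshold, push, and release.

Run:
```python
from h import *
p=np.load("p.npy"); P=lambda x,z:jig(p,[[x,0,z]])[0]
ax=np.array([np.cos(p[2]),np.sin(p[2]),0])
def show(t):
    st=robot.get_state(); print(t,round(st['time'],2),"xj",round(float((np.array(st['ee_pos'])-P(0,0))@ax),4),"F",np.round(st['force'],1),np.round(st['ee_pos'],4))
    return float((np.array(st['ee_pos'])-P(0,0))@ax)
hit=robot.move_linear(P(-.09,.07),velocity=.03,threshold=3); x=show(f"touch {hit}")
if hit and -.128<x<-.108:
    robot.move_linear(P(x+.050,.07),velocity=.08); robot.pause(.15); show("pushed")
    robot.move_linear(P(-.15,.07),velocity=.12); show("back")
    robot.move_linear(P(-.15,.20),velocity=.2); robot.pause(.3); show("up")
    for n,(a,b,c,d) in dict(top=(100,260,270,430),scene=(140,300,120,280)).items():
        cv2.imwrite(f"pics/{n}2.png",cv2.resize(robot.grab_frame(n)[a:b,c:d,::-1],(400,400),interpolation=cv2.INTER_CUBIC))
    cv2.imwrite("pics/after.png",np.hstack([cv2.imread(f"pics/{n}2.png") for n in("top","scene")]))
    print(proj("top",jig(p,[[0,0,.05],[-.075,0,.085],[-.11,0,.085]])).round(0))
```

```text
touch True 6.42 xj -0.1199 F [-4.4  0.1  2.4] [ 0.5334 -0.1622  0.0696]
pushed 7.36 xj -0.0712 F [-8.2  0.3  1.5] [ 0.5818 -0.167   0.0695]
back 8.18 xj -0.1491 F [0.5 0.2 0.3] [ 0.5043 -0.1593  0.0702]
up 9.28 xj -0.1503 F [ 0.4  0.6 -0.9] [ 0.5032 -0.1594  0.1994]
[[348. 164.]
 [347. 189.]
 [345. 201.]]
```

View pics/after.png

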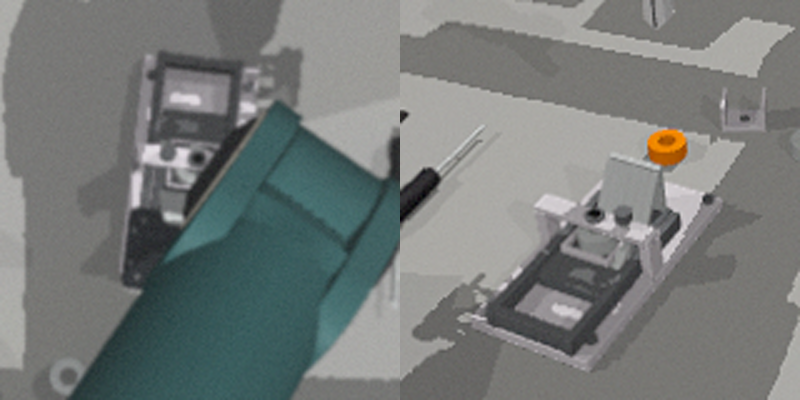

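The scene view shows the nest under the bridge at (595,245) and the plate moved forward. I'll overlay the model at 35 mm travel, with the pin down, to confirm the latch.

Run:
```python
from h import *
p=np.load("p.npy"); im=robot.grab_frame("scene")[:,:,::-1]
x0,y0=155,185
im=cv2.resize(im[y0:y0+75,x0:x0+100],None,fx=8,fy=8,interpolation=cv2.INTER_CUBIC)
for t,col in((0.0,(255,0,0)),(.035,(0,0,255)),(.05,(0,255,0))):
    for u in proj("scene",jig(p,[[-.11+t,.03,.085],[-.11+t,-.03,.085]])): cv2.circle(im,tuple(((u-[x0,y0])*8+3.5).astype(int)),5,col,2)
for z,col in((.084,(0,0,255)),(.094,(255,0,0))):
    a=np.linspace(0,6.3,24); u=proj("scene",jig(p,np.c_[.009*np.cos(a),.034+.009*np.sin(a),0*a+z]))
    cv2.polylines(im,[((u-[x0,y0])*8+3.5).astype(np.int32)],True,col,1)
cv2.imwrite("pics/chk.png",im)
```

```text
(no output)
```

View pics/chk.png

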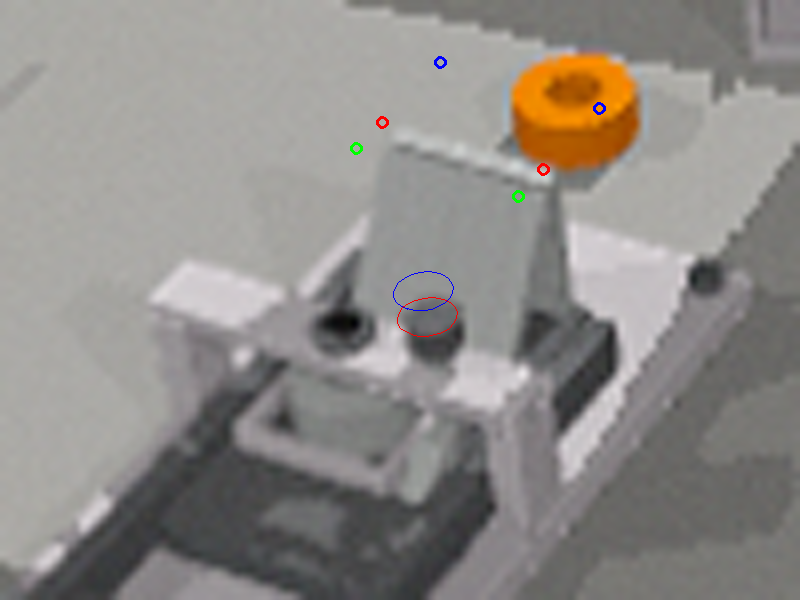

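The plate matches the 35 mm markers and the pin head matches the "down" ring; both have the same ~1 px view offset. The bushing is hard to make out in this view, so I'll move the arm aside and check from the top.

Run:
```python
from h import *
p=np.load("p.npy")
robot.goto_joints([-1.175,0.417,-0.01,1.614,0.005,1.111,-0.053])
im=robot.grab_frame("top")[:,:,::-1]; cv2.imwrite("pics/top3full.png",im)
a=np.linspace(0,6.3,24)
x0,y0=200,110
out=cv2.resize(im[y0:y0+170,x0:x0+200],None,fx=4,fy=4,interpolation=cv2.INTER_CUBIC)
u=proj("top",jig(p,np.c_[.022*np.cos(a),.022*np.sin(a),0*a+.05]))
cv2.polylines(out,[((u-[x0,y0])*4+1.5).astype(np.int32)],True,(0,0,255),1)
cv2.imwrite("pics/top3.png",out); print(robot.get_state()['time'])
```

```text
12.1667
```

View pics/top3.png

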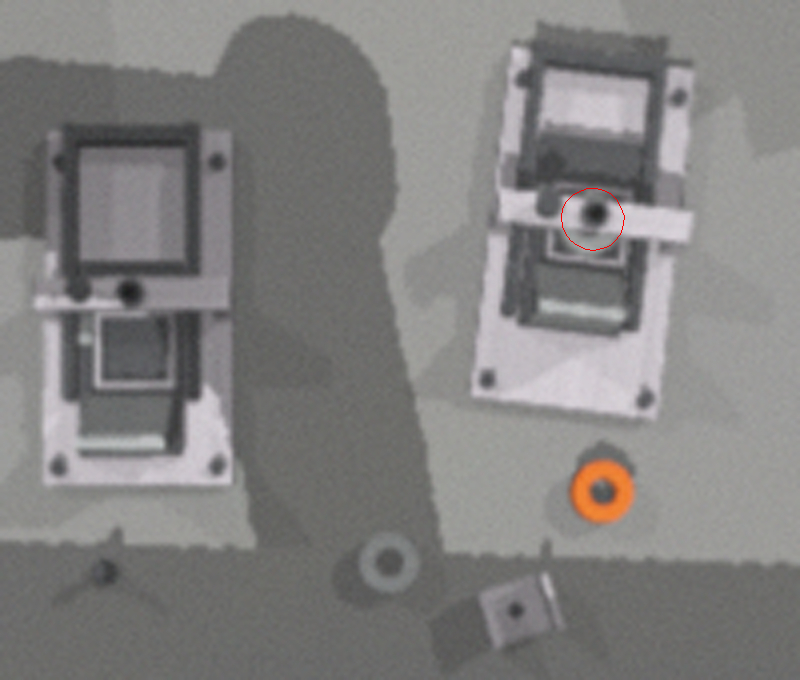

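The slide is latched. The bushing's arc shows below the bridge inside the predicted circle at (592,218), with the nest rim around it. The empty jig, spare, bracket, bolt and orange ring haven't moved.

```bash
python3 -c "
from rig import robot
robot.sign_off()"
```

```text
the job is handed in; nothing more can be done
```

The loaded (right-hand) jig's slide is latched at half travel, and I handed the job in at about 12 s of the 35 s limit; no verdict is reported.

- **What I did:** I found the jig's pose from the top view, and the fit was within about 1 px. With the gripper closed, I touched the plate at about 4 N, pushed it about 49 mm, drew back, and moved the arm clear.
- **Slide and pin:** The scene overlay puts the plate at about 35 mm travel and the pin head at its down height. Both showed a small shared offset of about 1 px.
- **Bushing:** The scene view did not show it clearly. In the top view its visible arc below the bridge lies inside the predicted circle, with the nest rim around it. The bridge hides the rest.
- **Everything else:** The empty jig's slide is at home, and the spare, bracket, bolt and orange ring look unmoved. The tray, can and screwdriver were not in the final crop; the arm only passed well above that part of the bench.

No check failed.

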